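# Close up a charger dock: board in, cover pressed level, lock turned

### The arm

A 7-joint arm with a two-finger parallel gripper is mounted at the origin on the work surface. World frame = base frame: x ahead of the robot, y to its left, z up, the work surface at z = 0. Lengths are in m, angles in rad, forces in N, time in s.
With the tool pointing down it reaches from about 0.425 to 0.925 m from the base axis. Payload 6.8 kg.
Tool frame: the origin (TCP) lies at the very end of the fingers, on their centre line; the grasp point (between the pads) lies 19 mm behind it; z points along the fingers, y is the line along which they close (so a half turn about z gives the same grasp; the last joint's range is limited). The gripper opens to 85 mm and grips with 20 to 120 N. Pads are 22 mm wide; open, the fingers measure 114 mm over their backs; the gripper's body (76 mm by 85 mm) begins 54 mm behind the grasp point. The pads swing forward as they close: fully open they stand 13 mm farther back than shut.
Start: joints at [-1.218, 0.477, 0.022, 1.555, -0.011, 1.109, -0.083], TCP at [0.3, 0.605, 0.231] pointing down, gripper open.
Joint ranges: [-2.96, 2.96], [-0.34, 2.1], [-1.41, 1.46], [0.24, 2.44], [-1.37, 4.51], [0.17, 1.92], [-2.96, 2.96]. Speed limits (rad/s): [2.39, 2.39, 3.14, 3.14, 3.14, 3.14, 3.14].

### API

Orientations are given as a rotation vector (axis times angle).
In Python, from bench import r gives the robot as it stands. The module is installed in compiled form; this text tells all that it offers.
- The arm moves only by the tool servo_tool, never from a script. Its argument "commands" is a list of rows, each a list of 7 numbers: the turn, a rotation vector about the world's x, y, z in degrees, then the shift along the world's x, y, z in mm, then the closure, from 0 (fully open) to 1 (shut). A call has 1 to 5 rows; each row is the pose to reach, as a shift and turn from the pose commanded when the call began; what a row does not reach only later rows make up. A row lasts 1/12 s, in which the tool goes at most 41.7 mm and 7.16 degrees, less where a joint would pass 70% of its speed; a pose out of reach is approached as far as the arm can. A call with a gripper value outside its range is refused whole. The fingers move at their own pace and stop on an object; "force" is the grip in N (left out, the last holds). Time passes only in rows, so rows that repeat a pose let the fingers close. It gives the time, the measured TCP pose, the force, the opening and the grip force at its end, in the units of the state.
- r.get_obs(): the state, without advancing time (a new reading comes with each control period).
- r.grab_frame(name): name is "scene" or "top" or "wrist"; returns (picture, depth): 384x512x3 uint8, blue, green, red; 384x512 float32, m along the optical axis (not along the pixel's ray), 0 where there is no reading.
- r.camera_info(name): a dict with "vertical_fov" (degrees; the focal length in pixels is half the picture's height over the tangent of half this angle, whatever the lens; pixels are square), "cx", "cy" (the principal point, pixels), "cam_to_world" (4x4, takes a point from camera to world coordinates); the wrist camera has in their place "T_tool_cam" (4x4, takes a point from camera to tool coordinates, whose origin is the TCP and whose axes are the flange's). Camera axes: x right, y up, looking along -z (the intrinsics and any distortion apply to the point x, -y, -z); pixel columns grow to the right and rows downward; lengths in m; the calibration is good to about 2 mm. The wrist camera is an equidistant fisheye: a pixel r from the principal point sees the ray r / f radians off the axis. A picture is of the moment at which its call begins: read the wrist's pose just before it. camera_info takes no time and is no camera call.
- r.hand_in(): hands the job in; it is judged then, once.
The state is a dict: "clock": time; "joints": joint angles; "qvel": joint speeds; "tau": joint torques, N m; "tcp_pos": TCP position; "orientation": TCP orientation; "contact_force": force on the tool from outside, world axes, zero at the start; "moment": the same for the moment, N m; "grip_width": finger opening in m; "gripper_force": force on a finger pad.
Only numpy, scipy, OpenCV 4.12 (cv2) and the standard library are available. Lean on these libraries where they do the work, as an engineer would, in place of code of your own. Each camera call takes 0.05 s, during which the arm holds its last target. There are 200 camera calls.

### The job

Finish this charger dock, which lies on its back on the bench mat: lower the green circuit board into the open bay so that it lies flat on the four bosses, then put the cover into the opening and press it down until both ends have snapped in and it sits level on its ledge all round, and last turn the black lock knob clockwise to its stop so that its tongue holds the cover. Set the board and the cover down without dropping them, and leave the pliers, the screwdriver and the carton where they are.

Things in the scene. Friction and masses are not known exactly. Their poses are not given: they have to be found in the camera images.
- unit: White charger dock on its back, fixed on a black mat 4 mm thick; about 224 (x) by 302 (y) by 46 mm. Origin: on its underside, below the centre of its open rectangular bay; z up, face at z = 46 mm. The bay's long side runs along y. The lock knob stands on the face at x = -72, y = 0 mm, vents at +x; at y = -90 to -178 mm lies the handset cradle, cheeks 22 mm above the face.
- cover_seat (a point): Centre of the cover's seat in the dock (dock axes): an 8 mm wide ledge all round the bay, 34 mm above the dock's underside, 12 mm below its face. The opening above the ledge is 84 (x) by 124 mm (y); its upper 6 mm flare out to 91 by 129 mm as a lead-in. The cover is home when its origin is here.
- board_seat (a point): Centre of the board's seat in the dock (dock axes), at the height of the tops of four round bosses (8 mm diameter, 6 mm tall, at x = +-18, y = +-36 mm), 12 mm above the dock's underside. The bay round them is 68 (x) by 108 mm (y) inside, below the ledge.
- catch (a point): One of two sprung steel catches, 12 mm wide, wedge-shaped, in the middle of the bay's end walls (x = 0, y = +62 and -62 mm), 5 mm above the ledge; this is the +y one. Each sticks out 4 mm. A cover laid in the opening rests on both, about 7 mm too high; about 5 N on each end (10 N in the middle) pushes it past them, and it then stays down.
- board: Green circuit board 56 (x) by 94 (y) by 2.4 mm, about 60 g, loose, lying on the mat. Origin: centre of its underside; z up. Hold it by the cream connector block in its middle: 40 mm along x, 10 mm along y, top 16.4 mm above the origin; other parts are at most 6 mm tall, 20 mm or more from the middle. Its long side goes along the bay's; either way round; 6 to 7 mm of play each side.
- cover: Pale grey plastic cover 80 (x) by 121 (y) by 11 mm, about 110 g, loose, lying on the mat right side up. Origin: centre of its underside; z up. Grip rib in the middle of its top: 36 mm along x, 10 mm thick along y, top 29 mm above the origin; the rest of the top is flat. A 20 mm notch in each end (y = +-60.5 mm) takes a catch. Fits either way round, play each side 2 mm in x, 1.5 in y.
- latch (a joint): Angle of the quarter-turn lock (rad): 0 open, tongue along the dock's +y; grows clockwise seen from above to the stop at 1.571, tongue along the dock's +x, over the edge of the cover. The steel tongue is 12 mm wide, ends 44 mm from the axis, lies 1 to 5 mm above the face, and runs against a cover that is not home. Turns with 0.05 N m and stays put.
- latch_grip (a point): Point on the lock knob's axis, 16 mm above the dock's face, inside the grip: a black bar 32 mm long, 9 mm thick, from 6 to 24 mm above the face, on a disc of 17 mm radius. The frame turns with the knob: bar and tongue lie along its y axis, z up.
- pliers: Bystander: pliers with orange and dark blue handles, 150 mm long, lying on the mat. Origin: under the pivot.
- driver: Bystander: black power screwdriver, 210 mm long, lying on the mat. Origin: under its middle.
- carton: Bystander: small open cardboard carton of screws, 60 by 55 by 55 mm with raised flaps. Origin: under its centre.
Not all that is in view belongs to the job. Several things look just like the cover: the one meant starts farthest to the robot's right.

How it is judged:
On the way, in this order (a step that is already met when the one before it is completed fails the run):
1. the board lies flat on the four bosses in the bay, let go (x of board in the frame of unit between -0.01 and 0.01 m and y of board in the frame of unit between -0.011 and 0.011 m and z of board in the frame of unit between 0.01 and 0.014 m and angle between board's own z axis and vertical below 0.04 rad and contact force between board and the fingers below 0.1 N), for 0.2 s.
2. the cover is pressed down past both catches and sits level on its ledge (x of cover in the frame of unit between -0.004 and 0.004 m and y of cover in the frame of unit between -0.004 and 0.004 m and z of cover in the frame of unit between 0.032 and 0.0355 m and angle between cover's own z axis and vertical below 0.025 rad), for 0.2 s.
3. the lock is turned clockwise to its stop (value of joint latch above 1.5 rad), for 0.2 s.
At the end, for the whole second after the job is handed in: Board in the bay within 10 mm (x), 11 mm (y) of centre, underside 10 to 14 mm above the dock's, tilt under 0.04 rad; cover within 4 mm of centre, underside 32 to 35.5 mm above the dock's, tilt under 0.025 rad; lock beyond 1.50 rad; board and cover at rest (all of step 2 and x of board in the frame of unit between -0.01 and 0.01 m and y of board in the frame of unit between -0.011 and 0.011 m and z of board in the frame of unit between 0.01 and 0.014 m and angle between board's own z axis and vertical below 0.04 rad and value of joint latch above 1.5 rad and linear speed of each of board, cover below 0.02 m/s); the robot touches nothing.
It fails at once if the board is dropped (falls free faster than 0.6 m/s, from some 18 mm or more) (linear speed of board above 0.6 m/s and contact force between board and the fingers below 0.1 N).
It fails at once if the cover is dropped (falls free faster than 0.6 m/s, from some 18 mm or more) (linear speed of cover above 0.6 m/s and contact force between cover and the fingers below 0.1 N).
It fails at once if the pliers is moved more than 30 mm (distance of pliers from where it was at the start of the episode above 0.03 m).
It fails at once if the screwdriver is moved more than 30 mm (distance of driver from where it was at the start of the episode above 0.03 m).
It fails at once if the carton is moved more than 30 mm (distance of carton from where it was at the start of the episode above 0.03 m).
It also fails if it takes over 72 s, if anything falls off the work surface, if the arm or the gripper's body presses on something with over 40 N, if the wrist force passes 120 N, or if a joint passes its speed limit or range.

## Working session

There is one attempt and no reset: what is moved stays moved. The work goes in short steps, Python scripts to look and compute and a tool call to move; the robot and the scene stay as the last step left them, time stands still between calls to the robot, and variables do not carry over. Pictures are saved under pics/ and viewed, at most 10 in all, crops included, and the job is handed in when it is done.

Besides the shell and the picture viewer there is one more tool, called after "Emit:" as name(argument=value, ...) on one line, values as JSON. servo_tool: Moves the arm, as the interface text tells. Its arguments: {"type":"object","properties":{"commands":{"type":"array"},"force":{"type":"number"}},"required":["commands"]}

```bash
mkdir -p pics; cat > h.py <<'E'
import numpy as np, cv2
from bench import r
from scipy.spatial.transform import Rotation as R
def info(n):
    c=r.camera_info(n); f=192/np.tan(np.radians(c["vertical_fov"])/2); return c,f
def grab(n,save=None):
    o=r.get_obs(); im,d=r.grab_frame(n); np.savez(f"/tmp/{n}.npz",im=im,d=d,p=o["tcp_pos"],o=o["orientation"])
    if save: cv2.imwrite(f"pics/{save}.png",im)
    return im,d
def load(n):
    z=np.load(f"/tmp/{n}.npz"); return z["im"],z["d"],z["p"],z["o"]
def rays(n,uv,p=None,o=None):
    c,f=info(n); uv=np.atleast_2d(np.asarray(uv,float)); x=(uv[:,0]-c["cx"])/f; y=(uv[:,1]-c["cy"])/f
    if n=="wrist":
        t=np.hypot(x,y); s=np.where(t>1e-9,np.sin(t)/np.maximum(t,1e-9),1)
        v=np.stack([x*s,-y*s,-np.cos(t)],1)
        T=np.eye(4); T[:3,:3]=R.from_rotvec(o).as_matrix(); T[:3,3]=p; M=T@np.array(c["T_tool_cam"])
    else:
        v=np.stack([x,-y,-np.ones_like(x)],1); M=np.array(c["cam_to_world"])
    return M[:3,3],v@M[:3,:3].T,v
def plane(n,uv,z,p=None,o=None):
    C,v,_=rays(n,uv,p,o); return C+v*((z-C[2])/v[:,2])[:,None]
def cloud(n,im,d,p=None,o=None):
    vv,uu=np.mgrid[:384,:512]; C,v,l=rays(n,np.stack([uu.ravel(),vv.ravel()],1),p,o)
    P=C+v*(d.ravel()/-l[:,2])[:,None]; P[d.ravel()<=0]=np.nan; return P.reshape(384,512,3)
E
python3 - <<'E'
from h import *
for n in ["scene","top","wrist"]:
    grab(n,n+"0"); c=r.camera_info(n); print(n,{k:np.round(v,3).tolist() for k,v in c.items()if not isinstance(v,str)})
o=r.get_obs();print({k:np.round(v,3) for k,v in o.items()})
im,d,p,oo=load("top");P=cloud("top",im,d);print((d>0).mean(),np.nanpercentile(P[...,2],[1,10,50,90,99]))
E
```

```text
scene {'vertical_fov': 48.247, 'cx': 259.618, 'cy': 193.198, 'cam_to_world': [[-0.695, -0.467, 0.546, 1.393], [0.718, -0.429, 0.548, 1.037], [-0.022, 0.773, 0.634, 1.14], [0.0, 0.0, 0.0, 1.0]]}
top {'vertical_fov': 51.284, 'cx': 253.675, 'cy': 187.657, 'cam_to_world': [[-0.014, 0.994, -0.105, 0.313], [-1.0, -0.015, -0.005, 0.085], [-0.007, 0.105, 0.994, 1.521], [0.0, 0.0, 0.0, 1.0]]}
wrist {'vertical_fov': 65.706, 'cx': 255.571, 'cy': 191.965, 'T_tool_cam': [[0.001, 0.953, 0.304, 0.078], [1.0, -0.001, -0.001, -0.001], [-0.001, 0.304, -0.953, -0.144], [0.0, 0.0, 0.0, 1.0]]}
{'clock': np.float64(0.15), 'joints': array([-1.218,  0.478,  0.022,  1.556, -0.011,  1.109, -0.083]), 'qvel': array([-0.001, -0.003, -0.001, -0.003,  0.   ,  0.001, -0.001]), 'tau': array([ 2.0000e-03, -5.9693e+01,  1.6100e+00, -2.8149e+01,  1.3000e-02,
        7.0000e-03, -0.0000e+00]), 'tcp_pos': array([0.3  , 0.604, 0.231]), 'orientation': array([-7.170e-01, -3.058e+00,  2.000e-03]), 'contact_force': array([-0.094, -0.27 ,  0.362]), 'moment': array([-0.016, -0.038, -0.028]), 'gripper_force': np.float64(0.0), 'grip_width': np.float64(0.085)}
0.9959767659505209 [-0.76127681 -0.75049219  0.00090889  0.05758209  0.8112635 ]
```

View pics/top0.png

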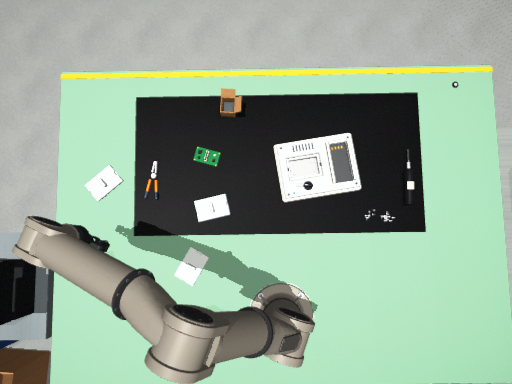

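View pics/scene0.png

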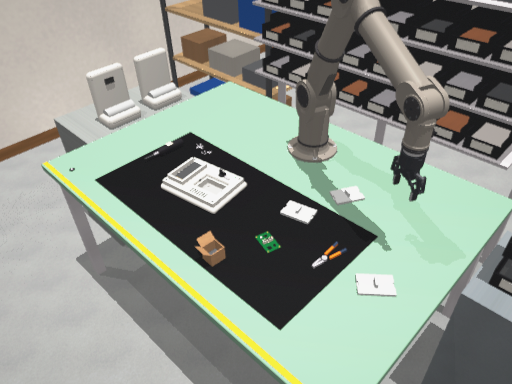

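Top view: three cover look-alikes lie at px (104,183), (212,208) and (192,265). The one at (212,208) is farthest right (smallest y) and the only one on the mat. The board is at (207,156), the dock at (317,168), the knob at (308,185), the pliers at (153,180), the screwdriver at (409,180) and the carton at (230,103). Next I'll confirm in a crop and get rough positions.

```bash
python3 - <<'E'
from h import *
im,d,_,_=load("top")
cv2.imwrite("pics/crop1.png",cv2.resize(im[130:300,70:270],None,fx=4,fy=3.5,interpolation=cv2.INTER_CUBIC)[:600])
for k,(u,v,z) in dict(A=(104,183,.02),B=(212,208,.02),C=(192,265,.02),board=(207,156,.01),bay=(303,168,.04),knob=(308,185,.07),carton=(230,103,.05),plier=(153,180,.01),driver=(409,180,.02),matTL=(136,97,0),matBR=(425,231,0)).items():
    print(k,plane("top",[u,v],z).round(3)[0])
E
```

```text
A [0.498 0.659 0.02 ]
B [0.397 0.25  0.02 ]
C [0.187 0.325 0.02 ]
board [0.598 0.27  0.01 ]
bay [ 0.541 -0.093  0.04 ]
knob [ 0.474 -0.106  0.07 ]
carton [0.792 0.178 0.05 ]
plier [0.508 0.476 0.01 ]
driver [ 0.492 -0.493  0.02 ]
matTL [0.839 0.55  0.   ]
matBR [ 0.3   -0.551  0.   ]
```

View pics/crop1.png

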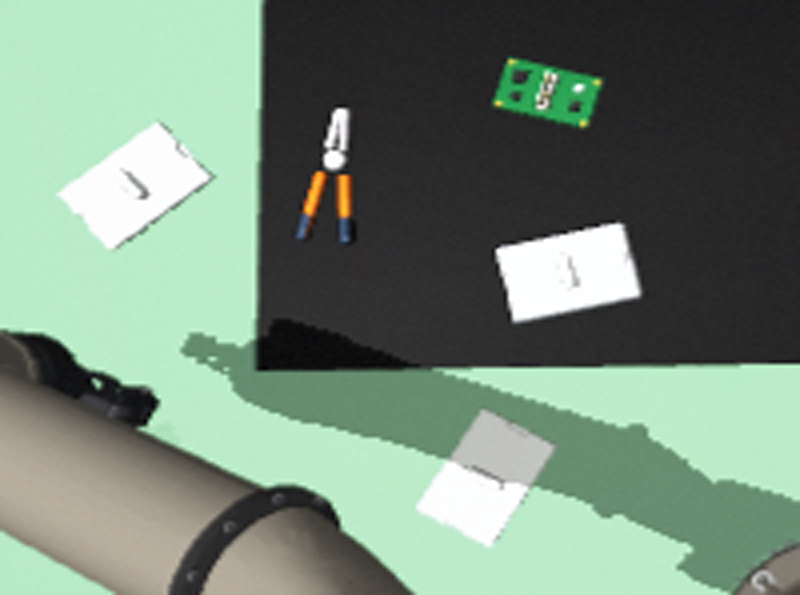

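Crop: B at crop (570,270), top-view px (212,208), is right side up with its rib. It's on the mat and has the smallest y of the three (0.25, against 0.33 and 0.66), so it's the cover meant. Moving to survey with the wrist camera.

Emit:
servo_tool(commands=[[0,0,6,115,-168,50,0],[0,0,11,230,-335,100,0],[0,0,11,230,-335,100,0],[0,0,11,230,-335,100,0],[0,0,11,230,-335,100,0]])

```text
clock: 0.57
tcp_pos: [0.4154, 0.4359, 0.2813]
orientation: [-0.421, -3.113, 0.001]
contact_force: [-0.6, 0.8, 0.2]
grip_width: 0.0852
gripper_force: 0.0
```

Emit:
servo_tool(commands=[[0,0,0,110,-160,50,0],[0,0,0,110,-160,50,0],[0,0,0,110,-160,50,0],[0,0,0,110,-160,50,0],[0,0,0,110,-160,50,0]])

```text
clock: 0.98
tcp_pos: [0.5263, 0.2744, 0.3319]
orientation: [0.425, 3.112, -0.001]
contact_force: [0.8, -0.1, -0.5]
grip_width: 0.0855
gripper_force: 0.0
```

```bash
cat >> h.py <<'E'
def masks(im):
    h=cv2.cvtColor(im,cv2.COLOR_BGR2HSV); return h[...,0].astype(int),h[...,1].astype(int),h[...,2].astype(int)
E
python3 - <<'E'
from h import *
im,d=grab("wrist","w1"); _,_,p,o=load("wrist"); P=cloud("wrist",im,d,p,o)
print((d>0).mean()); 
for c in range(0,512,64): print([P[v,c].round(3).tolist() for v in (100,192,280)])
E
```

```text
0.9957071940104166
[[0.261, -0.207, -0.001], [0.444, -0.298, 0.005], [0.653, -0.479, 0.005]]
[[0.337, -0.032, 0.004], [0.493, -0.065, 0.05], [0.682, -0.219, 0.007]]
[[0.386, 0.094, 0.005], [0.536, 0.036, 0.004], [0.505, 0.223, 0.377]]
[[0.423, 0.201, 0.017], [0.568, 0.151, 0.004], [0.736, 0.088, 0.004]]
[[0.452, 0.295, 0.005], [0.596, 0.255, 0.007], [0.758, 0.211, 0.017]]
[[0.477, 0.394, 0.004], [0.626, 0.359, 0.004], [0.8, 0.327, 0.007]]
[[0.499, 0.502, 0.006], [0.657, 0.474, 0.005], [0.534, 0.328, 0.378]]
[[0.52, 0.63, 0.013], [0.699, 0.618, 0.0], [0.92, 0.623, 0.002]]
```

View pics/w1.png

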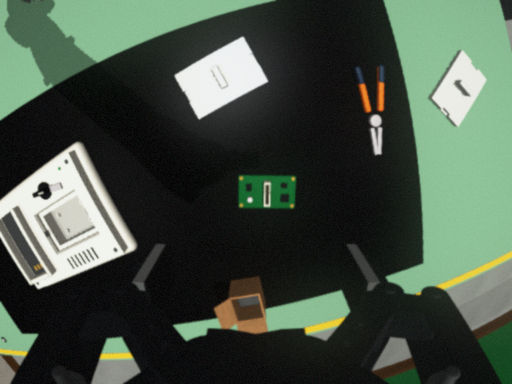

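Wrist view: board at (267,192), connector centred at about (267,193), cover at (221,78), dock at the left with its bay at about (68,220) and knob at (45,188). Measuring.

```bash
cat >> h.py <<'E'
def und(p): return p[:,:2]
def rect(P,m):
    Q=P[m]; Q=Q[~np.isnan(Q).any(1)]
    (c,s,a)=cv2.minAreaRect((Q[:,:2]*1000).astype(np.float32))
    b=cv2.boxPoints((c,s,a)); e1=b[1]-b[0]; e2=b[2]-b[1]; e=e1 if np.linalg.norm(e1)>np.linalg.norm(e2) else e2
    return np.round(c,1),np.round(sorted(s),1),round(float(np.degrees(np.arctan2(e[1],e[0]))%180),1),round(float(np.median(Q[:,2])*1000),1)
def comp(m,uv,grow=0):
    n,l=cv2.connectedComponents(m.astype(np.uint8)); return l==l[uv[1],uv[0]]
E
python3 - <<'E'
from h import *
im,d,p,o=load("wrist"); P=cloud("wrist",im,d,p,o); H,S,V=masks(im)
vv,uu=np.mgrid[:384,:512]
pcb=comp((V>60)&(vv<250),(245,182)); # board on black mat
pcb=cv2.morphologyEx(pcb.astype(np.uint8),cv2.MORPH_CLOSE,np.ones((9,9)))>0
print("board",rect(P,pcb&(P[...,2]<.012)), "edge",pcb.sum())
con=pcb&(P[...,2]>.014); print("conn",rect(P,con),con.sum())
Pb=plane("wrist",np.stack([uu.ravel(),vv.ravel()],1),.0064,p,o).reshape(384,512,3); print("board ray",rect(Pb,pcb&~con))
cov=comp((V>120)&(vv<150),(200,90)); cov=cv2.morphologyEx(cov.astype(np.uint8),cv2.MORPH_CLOSE,np.ones((9,9)))>0
print("cover",rect(P,cov&(P[...,2]<.02)&(P[...,2]>.01)))
rib=cov&(P[...,2]>.024); print("rib",rect(P,rib),rib.sum())
E
```

```text
board (array([600.6, 272.3]), array([58.4, 95. ]), 73.2, 7.6) edge 1884
conn (array([595.1, 260.4]), array([34.5, 39.8]), 162.3, 21.5) 160
board ray (array([600.6, 272.2]), array([57.6, 94.7]), 73.5, 6.4)
cover (array([402.1, 252.2]), array([ 81., 122.]), 102.8, 16.0)
rib (array([402.1, 252.3]), array([11.2, 35.8]), 13.0, 33.8) 166
```

Emit:
servo_tool(commands=[[0,0,-1,30,-2,-35,0],[0,0,-1,60,-2,-75,0],[0,0,-1,74,-2,-115,0],[0,0,-1,74,-2,-150,0],[0,0,-1,74,-2,-180,0]])

```text
clock: 1.45
tcp_pos: [0.5991, 0.2751, 0.148]
orientation: [-0.45, -3.109, 0.002]
contact_force: [-0.4, 1.1, -0.7]
grip_width: 0.0851
gripper_force: 0.0
```

```bash
python3 - <<'E'
from h import *
np.savez("/tmp/w1.npz",**np.load("/tmp/wrist.npz"))
def conn(im,P,m):
    # connector: cream ring of the block's top, near the board centre
    H,S,V=masks(im); k=m&(np.hypot(P[...,0]-.6005,P[...,1]-.2723)<.03)&(P[...,2]>.017); return k
cs=[]
for n in (1,2):
    if n==2: grab("wrist","w2")
    z=np.load("/tmp/w1.npz" if n==1 else "/tmp/wrist.npz"); im,d,p,o=[z[k] for k in("im","d","p","o")]
    P=cloud("wrist",im,d,p,o); k=conn(im,P,np.ones(d.shape,bool))
    v,u=np.nonzero(k); (c,s,a)=cv2.minAreaRect(np.stack([u,v],1).astype(np.float32)); C,ray,_=rays("wrist",[c],p,o); cs.append((C,ray[0]))
    print(p.round(4),"px",np.round(c,1),np.round(s,1),"conn",rect(P,k),k.sum())
A=sum(np.eye(3)-np.outer(r_,r_) for _,r_ in cs); b=sum((np.eye(3)-np.outer(r_,r_))@C for C,r_ in cs)
print("triangulated top",np.linalg.solve(A,b).round(4))
print("board z",P[(np.hypot(P[...,0]-.6005,P[...,1]-.2723)<.05)&(P[...,2]<.01)&(P[...,2]>.003)][:,2].mean())
E
```

```text
[0.5263 0.2744 0.3319] px [267. 193.] [24.  6.] conn (array([599. , 272.7]), array([ 9.7, 39.8]), 164.7, 21.6) 151
[0.5991 0.2751 0.148 ] px [250.  273.5] [206. 219.] conn (array([590.7, 272.4]), array([44.3, 47.8]), 126.5, 237.6) 9563
triangulated top [0.5084 0.2936 0.3104]
board z 0.0067156476548584625
```

```bash
cat >> h.py <<'E'
def tri(files,xy,rad,z0,z1):
    cs=[]
    for f in files:
        z=np.load(f); im,d,p,o=[z[k] for k in("im","d","p","o")]; P=cloud("wrist",im,d,p,o)
        k=(np.hypot(P[...,0]-xy[0],P[...,1]-xy[1])<rad)&(P[...,2]>z0)&(P[...,2]<z1)
        v,u=np.nonzero(k); c,s,a=cv2.minAreaRect(np.stack([u,v],1).astype(np.float32)); C,ray,_=rays("wrist",[c],p,o); cs.append((C,ray[0]/np.linalg.norm(ray[0])))
        print("px",np.round(c,1),np.round(s,1),rect(P,k),k.sum())
    M=[np.eye(3)-np.outer(q,q) for _,q in cs]
    return np.linalg.solve(sum(M),sum(m@C for m,(C,_) in zip(M,cs))).round(4)
E
python3 - <<'E'
from h import *
print(tri(["/tmp/w1.npz","/tmp/wrist.npz"],(.6,.2725),.03,.017,.03))
o=r.get_obs(); print(o["tcp_pos"].round(4), o["orientation"].round(3),o["contact_force"].round(2))
E
```

```text
px [267. 193.] [24.  6.] (array([599. , 272.7]), array([ 9.7, 39.8]), 164.7, 21.6) 151
px [253. 184.] [40. 10.] (array([599.7, 271.7]), array([ 9.4, 39.6]), 163.7, 21.6) 421
[0.5973 0.2728 0.0254]
[0.5943 0.2734 0.1405] [-0.447 -3.099  0.013] [-2.82 -1.41 -5.54]
```

Emit:
servo_tool(commands=[[0,0,0,0,0,0,0],[0,0,0,0,0,0,0]])

```text
clock: 1.67
tcp_pos: [0.5988, 0.2763, 0.1521]
orientation: [0.448, 3.109, 0.0]
contact_force: [0.0, 0.3, 0.8]
grip_width: 0.0858
gripper_force: 0.0
```

```bash
python3 - <<'E'
from h import *
o=r.get_obs(); print(o["tcp_pos"].round(4), o["orientation"].round(3),o["contact_force"].round(2))
grab("wrist")
print(tri(["/tmp/w1.npz","/tmp/wrist.npz"],(.6,.2725),.03,.017,.03))
o=r.get_obs(); print(o["tcp_pos"].round(4), o["orientation"].round(3),o["contact_force"].round(2))
E
```

```text
[0.5988 0.2763 0.1521] [0.448 3.109 0.   ] [0.04 0.26 0.77]
px [267. 193.] [24.  6.] (array([599. , 272.8]), array([ 9.7, 39.8]), 164.7, 21.6) 151
px [252.  183.5] [39. 10.] (array([599.6, 271.9]), array([ 9.7, 39.5]), 163.7, 21.6) 430
[0.5988 0.2726 0.0207]
[0.5998 0.2768 0.1536] [4.470e-01 3.107e+00 3.000e-03] [0.24 0.31 0.42]
```

Emit:
servo_tool(commands=[[0,0,0,1,-4,-35,0.6],[0,0,0,1,-4,-70,0.78],[0,0,0,1,-4,-100,0.78],[0,0,0,1,-4,-120,0.78],[0,0,0,1,-4,-120,0.78]], force=40)

```text
clock: 2.13
tcp_pos: [0.5985, 0.2718, 0.0298]
orientation: [-0.447, -3.107, 0.002]
contact_force: [-2.1, 0.2, -0.1]
grip_width: 0.0254
gripper_force: 0.0
```

Emit:
servo_tool(commands=[[0,0,0,0,0,0,0.78],[0,0,0,0,0,0,0.78],[0,0,0,0,0,0,0.78]])

```text
clock: 2.38
tcp_pos: [0.6017, 0.2729, 0.0343]
orientation: [0.448, 3.105, 0.005]
contact_force: [-0.0, -0.3, -0.8]
grip_width: 0.0185
gripper_force: 0.0
```

```bash
python3 - <<'E'
from h import *
im,d=grab("wrist"); cv2.imwrite("pics/w3.png",cv2.resize(im[130:380,100:410],None,fx=2.4,fy=2.4))
_,_,p,o=load("wrist");print(p.round(4));P=cloud("wrist",im,d,p,o)
k=(np.hypot(P[...,0]-.6,P[...,1]-.272)<.05)&(P[...,2]>.017)&(P[...,2]<.0225);print(rect(P,k))
E
```

```text
[0.6017 0.2729 0.0343]
(array([599.6, 271.8]), array([ 9.7, 41.3]), 163.9, 21.5)
```

View pics/w3.png

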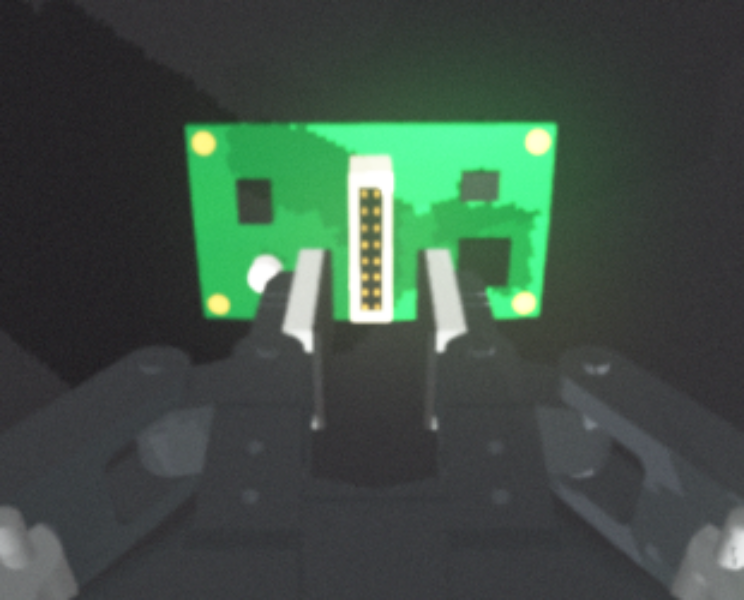

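The crop shows the fingers straddling the cream connector evenly (crop 370,240), clear of the small parts. Going down and closing.

Emit:
servo_tool(commands=[[0,0,0,-1,0,-12,0.78],[0,0,0,-1,0,-23,0.78],[0,0,0,-1,0,-23,0.78],[0,0,0,-1,0,-23,0.78]])

```text
clock: 2.77
tcp_pos: [0.598, 0.2716, 0.007]
orientation: [-0.448, -3.108, 0.001]
contact_force: [-0.3, 0.7, 0.4]
grip_width: 0.0191
gripper_force: 0.0
```

Emit:
servo_tool(commands=[[0,0,0,0,0,0,1],[0,0,0,0,0,0,1],[0,0,0,0,0,0,1],[0,0,0,0,0,0,1]], force=40)

```text
clock: 3.1
tcp_pos: [0.5984, 0.2717, 0.0078]
orientation: [-0.448, -3.109, 0.0]
contact_force: [0.4, 0.1, 0.8]
grip_width: 0.0091
gripper_force: 41.9
```

Emit:
servo_tool(commands=[[0,0,0,0,0,20,1],[0,0,0,0,0,60,1],[0,0,0,0,-10,100,1],[0,0,0,0,-30,135,1],[0,0,6,-5,-60,160,1]])

```text
clock: 3.52
tcp_pos: [0.5949, 0.215, 0.1717]
orientation: [0.278, 3.125, 0.006]
contact_force: [1.2, 0.2, -0.3]
grip_width: 0.0086
gripper_force: 41.9
```

Emit:
servo_tool(commands=[[0,0,6,-10,-35,30,1],[0,0,12,-20,-70,60,1],[0,0,18,-20,-105,80,1],[0,0,19,-20,-130,80,1],[0,0,19,-20,-140,80,1]])

```text
clock: 3.93
tcp_pos: [0.5745, 0.065, 0.2508]
orientation: [-0.225, 3.129, -0.003]
contact_force: [0.1, -2.0, -1.0]
grip_width: 0.0089
gripper_force: 41.9
```

Emit:
servo_tool(commands=[[0,0,0,0,0,0,1],[0,0,0,0,0,0,1],[0,0,0,0,0,0,1]])

```text
clock: 4.18
tcp_pos: [0.5732, 0.0736, 0.2474]
orientation: [0.238, -3.131, -0.001]
contact_force: [0.1, 0.5, -0.2]
grip_width: 0.0087
gripper_force: 41.9
```

```bash
python3 - <<'E'
from h import *
im,d=grab("wrist","w4"); np.savez("/tmp/w4.npz",**np.load("/tmp/wrist.npz")); _,_,p,o=load("wrist"); print(p.round(4),o.round(3))
E
```

```text
[0.5732 0.0736 0.2474] [ 2.380e-01 -3.131e+00 -1.000e-03]
```

View pics/w4.png

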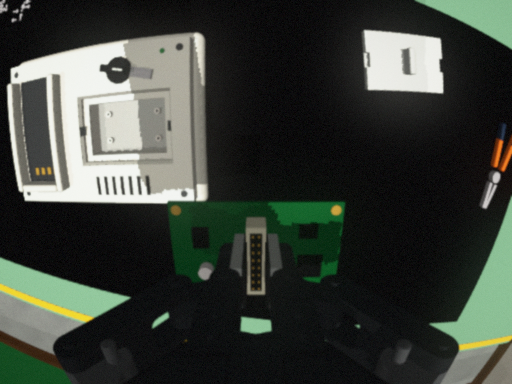

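Wrist view: dock bay at about (125,130) with its four bosses, knob at (118,69) with the tongue along +y (to the right), the cover at (403,62), and the board held level.

```bash
cat >> h.py <<'E'
def dock(f,uv,zf=.050):
    z=np.load(f); im,d,p,o=[z[k] for k in("im","d","p","o")]; P=cloud("wrist",im,d,p,o)
    vv,uu=np.mgrid[:384,:512]; Pl=plane("wrist",np.stack([uu.ravel(),vv.ravel()],1),zf,p,o).reshape(384,512,3)
    m=comp((P[...,2]<.047)&(P[...,2]>.006),uv); m=cv2.morphologyEx(m.astype(np.uint8),cv2.MORPH_OPEN,np.ones((5,5)))>0; m=comp(m,uv)
    return im,d,p,o,P,Pl,m
E
python3 - <<'E'
from h import *
im,d,p,o,P,Pl,m=dock("/tmp/w4.npz",(130,130))
print("hole@face",rect(Pl,m),m.sum())
reg=np.hypot(P[...,0]-P[130,125,0],P[...,1]-P[130,125,1])<.09
for a,b in((.046,.054),(.035,.041),(.007,.013)): k=reg&(P[...,2]>a)&(P[...,2]<b); print(a,rect(P,k),k.sum())
whole=(P[...,2]>.045)&(P[...,2]<.055)&(P[...,1]<.05); whole=comp(whole,(190,110)); print("dock face",rect(P,whole))
kn=(P[...,2]>.065)&(P[...,2]<.085)&(np.hypot(P[...,0]-P[70,118,0],P[...,1]-P[70,118,1])<.03); print("knob bar",rect(P,kn),kn.sum())
H,S,V=masks(im)
b=(P[...,2]>.235)&(P[...,2]<.255)&(np.abs(P[...,1]-.0736)<.07)&(P[...,0]>.53)&(H>40)&(H<90)&(S>80); b=comp(b,(185,220)) ; print("board",rect(P,b),b.sum())
k=reg&(P[...,2]>.0145)&(P[...,2]<.02); n,l,st,ce=cv2.connectedComponentsWithStats(k.astype(np.uint8))
for i in range(1,n):
    if st[i,4]>5: print("boss?",ce[i].round(0),st[i,4],P[l==i].mean(0).round(4))
E
```

```text
hole@face (array([547.1, -94.8]), array([ 86. , 124.2]), 97.8, 50.0) 5923
0.046 (array([ 554.6, -103.7]), array([169. , 179.3]), 8.0, 51.0) 6860
0.035 (array([548.3, -97.5]), array([ 84.7, 124.1]), 98.7, 39.0) 1720
0.007 (array([ 548.7, -101. ]), array([ 68.5, 100.9]), 98.8, 11.5) 3060
dock face (array([ 550.3, -147.5]), array([201. , 279.6]), 98.5, 51.1)
knob bar (array([ 476.5, -106.2]), array([ 9.5, 31.5]), 86.5, 74.8) 212
board (array([571.4,  72.8]), array([51.4, 94.9]), 99.1, 247.7) 8482
boss? [ 98. 131.] 91 [ 0.5592 -0.1489  0.0172]
boss? [157. 110.] 34 [ 0.5244 -0.0633  0.0169]
boss? [108. 114.] 28 [ 0.5348 -0.134   0.0169]
boss? [158. 137.] 36 [ 0.5596 -0.0577  0.0171]
boss? [110. 140.] 26 [ 0.5702 -0.1287  0.0168]
boss? [112. 151.] 6 [ 0.586  -0.1264  0.0157]
boss? [122. 151.] 6 [ 0.5841 -0.109   0.0155]
```

Emit:
servo_tool(commands=[[0,0,0,-6,-38,0,1],[0,0,0,-12,-78,0,1],[0,0,0,-18,-118,-10,1],[0,0,0,-24,-150,-20,1],[0,0,0,-26,-169,-40,1]])

```text
clock: 4.65
tcp_pos: [0.548, -0.1003, 0.209]
orientation: [-0.232, 3.13, -0.003]
contact_force: [0.4, -0.7, -0.5]
grip_width: 0.0088
gripper_force: 41.9
```

Emit:
servo_tool(commands=[[0,0,0,0,0,-40,1],[0,0,0,0,0,-80,1],[0,0,0,0,0,-100,1],[0,0,0,0,0,-100,1],[0,0,0,0,0,-100,1]])

```text
clock: 5.07
tcp_pos: [0.5473, -0.0957, 0.1071]
orientation: [0.238, -3.13, -0.001]
contact_force: [-0.6, 0.2, 0.9]
grip_width: 0.0088
gripper_force: 41.9
```

```bash
python3 - <<'E'
from h import *
im,d=grab("wrist","w5"); np.savez("/tmp/w5.npz",**np.load("/tmp/wrist.npz")); _,_,p,o=load("wrist"); print(p.round(4),o.round(3))
P=cloud("wrist",im,d,p,o);H,S,V=masks(im)
b=(np.abs(P[...,2]-p[2]-.0015)<.009)&(H>40)&(H<90)&(S>60)&(np.hypot(*(P[...,:2]-p[:2]).transpose(2,0,1))<.07);print("board",rect(P,b),b.sum())
k=(P[...,2]>.066)&(P[...,2]<.085)&(np.hypot(P[...,0]-.4765,P[...,1]+.106)<.025);print("knob",rect(P,k),k.sum())
t=(P[...,2]>.0525)&(P[...,2]<.0585)&(np.hypot(P[...,0]-.4765,P[...,1]+.106)<.05);print("tongue",rect(P,t),t.sum())
E
```

```text
[ 0.5473 -0.0957  0.1071] [ 2.38e-01 -3.13e+00 -1.00e-03]
board (array([545.6, -96.6]), array([51.3, 93.8]), 98.8, 107.5) 7995
knob (array([ 475.9, -107.2]), array([ 9.3, 31.7]), 86.8, 75.0) 805
tongue (array([ 472.9, -106.9]), array([58.2, 96.8]), 98.5, 56.6) 2146
```

View pics/w5.png

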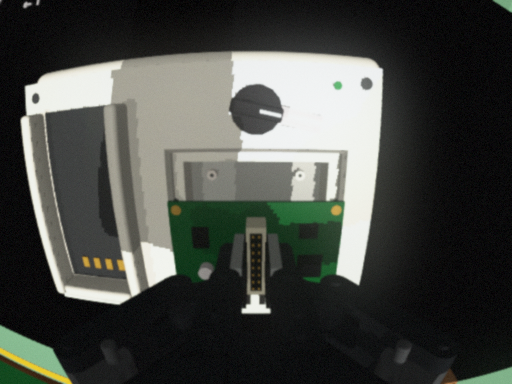

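The wrist view shows the board centred over the bay; bosses are at (212,174) and (300,174), and the knob bar is at (257,108), about 12° clockwise of dock +y. Lowering.

Emit:
servo_tool(commands=[[0,0,0,0,0,-30,1],[0,0,0,0,0,-55,1],[0,0,0,0,0,-72,1],[0,0,0,0,0,-80,1],[0,0,0,0,0,-80,1]])

```text
clock: 5.53
tcp_pos: [0.5481, -0.0967, 0.0282]
orientation: [-0.237, 3.133, 0.0]
contact_force: [-0.8, 0.3, -0.7]
grip_width: 0.0089
gripper_force: 41.9
```

Emit:
servo_tool(commands=[[0,0,0,0,0,-1,1],[0,0,0,0,0,-3,1],[0,0,0,0,0,-5,1],[0,0,0,0,0,-6,1]])

```text
clock: 5.87
tcp_pos: [0.5483, -0.0972, 0.0229]
orientation: [-0.235, 3.131, -0.0]
contact_force: [0.3, 0.0, 0.4]
grip_width: 0.0091
gripper_force: 41.9
```

Emit:
servo_tool(commands=[[0,0,0,0,0,-1,1],[0,0,0,0,0,-2,1],[0,0,0,0,0,-3,1],[0,0,0,0,0,-3,1],[0,0,0,0,0,-3,1]])

```text
clock: 6.28
tcp_pos: [0.5477, -0.0972, 0.0193]
orientation: [-0.235, 3.133, 0.0]
contact_force: [-0.7, 0.9, 2.6]
grip_width: 0.0084
gripper_force: 42.2
```

Touching the bosses (2.6 N). Releasing.

Emit:
servo_tool(commands=[[0,0,0,0,0,0,0.8],[0,0,0,0,0,0,0.78],[0,0,0,0,0,0,0.78],[0,0,0,0,0,0,0.78]])

```text
clock: 6.62
tcp_pos: [0.5476, -0.0972, 0.019]
orientation: [0.235, -3.133, -0.0]
contact_force: [0.2, -0.4, -0.0]
grip_width: 0.019
gripper_force: 0.0
```

Emit:
servo_tool(commands=[[0,0,0,0,0,10,0.78],[0,0,0,0,0,40,0.78],[0,0,0,0,0,80,0.78],[0,0,0,0,15,115,0.6],[0,0,0,-5,50,130,0.4]])

```text
clock: 7.03
tcp_pos: [0.5456, -0.0522, 0.1547]
orientation: [-0.222, 3.126, -0.005]
contact_force: [1.9, -0.1, 0.1]
grip_width: 0.0421
gripper_force: 0.0
```

Emit:
servo_tool(commands=[[0,0,0,-20,35,15,0.4],[0,0,0,-40,70,30,0.4],[0,0,0,-40,80,40,0.4],[0,0,0,-40,80,40,0.4],[0,0,0,-40,80,40,0.4]])

```text
clock: 7.45
tcp_pos: [0.5031, 0.0334, 0.1903]
orientation: [-0.238, 3.13, 0.0]
contact_force: [0.2, -0.9, -0.4]
grip_width: 0.0515
gripper_force: 0.0
```

```bash
python3 - <<'E'
from h import *
im,d=grab("wrist","w6"); np.savez("/tmp/w6.npz",**np.load("/tmp/wrist.npz")); _,_,p,o=load("wrist"); print(p.round(4),o.round(3))
P=cloud("wrist",im,d,p,o);H,S,V=masks(im)
b=(np.abs(P[...,2]-.019)<.012)&(H>40)&(H<90)&(S>60)&(np.hypot(P[...,0]-.5475,P[...,1]+.096)<.06);print("board",rect(P,b),b.sum())
Q=P[b&(np.abs(P[...,2]-.019)<.003)]; A=np.c_[Q[:,:2]-Q[:,:2].mean(0),np.ones(len(Q))]; print("tilt",np.linalg.lstsq(A,Q[:,2],rcond=None)[0].round(4))
reg=np.hypot(P[...,0]-.5475,P[...,1]+.096)<.085
k=reg&(P[...,2]>.035)&(P[...,2]<.041);print("ledge",rect(P,k),k.sum())
print("knob tri",tri(["/tmp/w4.npz","/tmp/w5.npz","/tmp/w6.npz"],(.476,-.1065),.025,.068,.085))
c=(np.hypot(P[...,0]-.402,P[...,1]-.252)<.08)&(P[...,2]>.012)&(P[...,2]<.02); print("cover",rect(P,c),c.sum())
print("rib tri",tri(["/tmp/w1.npz","/tmp/w6.npz"],(.402,.2522),.025,.026,.04))
E
```

```text
[0.5031 0.0334 0.1903] [-0.238  3.13   0.   ]
board (array([551.6, -99.5]), array([60.2, 99. ]), 98.7, 19.7) 2568
tilt [0.0031 0.0015 0.0196]
ledge (array([548.5, -97.1]), array([ 84. , 124.2]), 98.5, 39.2) 2109
px [112.1  68.6] [25.7  8.4] (array([ 476.5, -106.2]), array([ 9.5, 31.5]), 86.5, 74.8) 202
px [255.9 109.8] [53.8 15.6] (array([ 475.9, -107.2]), array([ 9.3, 31.7]), 86.8, 75.0) 805
px [115.2 138. ] [31.1 10.9] (array([ 476.1, -106.4]), array([ 9.6, 32.2]), 86.5, 74.9) 315
knob tri [ 0.4762 -0.1071  0.0706]
cover (array([401.5, 252.2]), array([ 80.6, 124.2]), 102.7, 16.2) 4445
px [218.9  76.3] [23.9  7.7] (array([401.9, 252.2]), array([11.2, 35.8]), 13.0, 33.8) 165
px [451.4 122.1] [ 9.9 30. ] (array([401.5, 251.7]), array([11.6, 36. ]), 12.4, 33.3) 282
rib tri [0.4015 0.2522 0.0294]
```

Emit:
servo_tool(commands=[[0,0,2,-16,36,0,0.5],[0,0,4,-32,72,0,0.5],[0,0,4,-48,108,0,0.5],[0,0,4,-64,144,-10,0.5],[0,0,4,-80,180,-20,0.5]])

```text
clock: 7.92
tcp_pos: [0.4229, 0.2126, 0.1687]
orientation: [-0.339, 3.123, -0.0]
contact_force: [0.1, 1.0, -0.3]
grip_width: 0.0429
gripper_force: 0.0
```

Emit:
servo_tool(commands=[[0,0,0,-15,30,-20,0.6],[0,0,0,-21,39,-50,0.65],[0,0,0,-21,39,-60,0.65],[0,0,0,-21,39,-60,0.65],[0,0,0,-21,39,-60,0.65]])

```text
clock: 8.33
tcp_pos: [0.4025, 0.2495, 0.1086]
orientation: [0.339, -3.122, 0.003]
contact_force: [0.7, 0.3, 0.5]
grip_width: 0.0297
gripper_force: 0.0
```

```bash
python3 - <<'E'
from h import *
im,d,p,o=[np.load("/tmp/w6.npz")[k] for k in("im","d","p","o")]; P=cloud("wrist",im,d,p,o);H,S,V=masks(im)
for z1 in (.021,.0215):
    b=(P[...,2]>.0175)&(P[...,2]<z1)&(H>50)&(H<80)&(S>110)&(np.hypot(P[...,0]-.5475,P[...,1]+.096)<.065)
    b=cv2.morphologyEx(b.astype(np.uint8),cv2.MORPH_OPEN,np.ones((3,3)))>0;print("board",rect(P,b),b.sum())
c=(P[...,2]>.026)&(P[...,2]<.036)&(np.hypot(P[...,0]-.5475,P[...,1]+.096)<.04);print("conn",rect(P,c),c.sum())
im,d=grab("wrist","w7"); np.savez("/tmp/w7.npz",**np.load("/tmp/wrist.npz")); _,_,p,o=load("wrist"); print(p.round(4),o.round(3))
P=cloud("wrist",im,d,p,o)
c=(np.hypot(P[...,0]-.402,P[...,1]-.252)<.08)&(P[...,2]>.012)&(P[...,2]<.02); print("cover",rect(P,c),c.sum())
print("rib tri",tri(["/tmp/w1.npz","/tmp/w6.npz","/tmp/w7.npz"],(.402,.2522),.025,.026,.04))
E
```

```text
board (array([549.4, -97.1]), array([54.9, 92.9]), 97.7, 19.6) 2047
board (array([549.4, -97.1]), array([55.6, 92.7]), 98.5, 19.6) 2153
conn (array([ 561.9, -103.2]), array([45.1, 58.6]), 26.8, 33.2) 475
[0.4025 0.2495 0.1086] [ 3.390e-01 -3.122e+00  3.000e-03]
cover (array([401.6, 252. ]), array([ 80.8, 121.5]), 102.6, 16.2) 11884
px [218.9  76.3] [23.9  7.7] (array([401.8, 252.2]), array([11.2, 35.8]), 13.0, 33.8) 165
px [451.4 122.1] [ 9.9 30. ] (array([401.5, 251.7]), array([11.6, 36. ]), 12.4, 33.2) 282
px [260. 199.] [44. 12.] (array([400.6, 251.9]), array([ 9.6, 35.5]), 12.8, 33.8) 577
rib tri [0.4013 0.2522 0.029 ]
```

Board centre is (549.4,-97.1), within 2 mm of the bay centre and flat. Now grasping the rib.

Emit:
servo_tool(commands=[[0,0,0,-1,2,-30,0.68],[0,0,0,-1,2,-60,0.7],[0,0,0,-1,2,-80,0.7],[0,0,0,-1,2,-88,0.7],[0,0,0,-1,2,-88,0.7]], force=60)

```text
clock: 8.8
tcp_pos: [0.4012, 0.2524, 0.0206]
orientation: [0.341, -3.122, 0.002]
contact_force: [-0.1, -0.2, 0.5]
grip_width: 0.0257
gripper_force: 0.0
```

Emit:
servo_tool(commands=[[0,0,0,0,0,0,0.85],[0,0,0,0,0,0,1],[0,0,0,0,0,0,1],[0,0,0,0,0,0,1],[0,0,0,0,0,0,1]], force=60)

```text
clock: 9.22
tcp_pos: [0.4018, 0.2542, 0.0225]
orientation: [-0.344, 3.12, 0.002]
contact_force: [-0.4, -2.4, 7.2]
grip_width: 0.0081
gripper_force: 60.9
```

Emit:
servo_tool(commands=[[0,0,0,0,0,10,1],[0,0,0,0,0,40,1],[0,0,0,0,0,80,1],[0,0,0,10,-20,115,1],[0,0,-1,25,-55,130,1]])

```text
clock: 9.63
tcp_pos: [0.4268, 0.2036, 0.1566]
orientation: [-0.329, 3.117, 0.009]
contact_force: [2.0, -0.3, -0.5]
grip_width: 0.0079
gripper_force: 59.9
```

Emit:
servo_tool(commands=[[0,0,-1,14,-37,0,1],[0,0,-2,28,-74,0,1],[0,0,-3,42,-111,0,1],[0,0,-3,56,-148,0,1],[0,0,-3,70,-185,0,1]])

```text
clock: 10.05
tcp_pos: [0.4959, 0.0122, 0.1524]
orientation: [-0.236, 3.131, 0.001]
contact_force: [-0.0, 0.3, -1.3]
grip_width: 0.008
gripper_force: 59.9
```

Emit:
servo_tool(commands=[[0,0,0,14,-30,0,1],[0,0,0,14,-40,0,1],[0,0,0,14,-40,0,1],[0,0,0,14,-40,0,1]])

```text
clock: 10.38
tcp_pos: [0.5092, -0.0259, 0.1516]
orientation: [-0.234, 3.133, 0.001]
contact_force: [0.2, 0.6, -0.7]
grip_width: 0.008
gripper_force: 59.8
```

```bash
cat > chk.py <<'E'
from h import *
import sys
im,d=grab("wrist",sys.argv[1]); np.savez(f"/tmp/{sys.argv[1]}.npz",**np.load("/tmp/wrist.npz")); _,_,p,o=load("wrist"); print(p.round(4),o.round(3),"toolang",round(np.degrees(2*np.arctan2(o[1],o[0]))-90,2)%180)
P=cloud("wrist",im,d,p,o)
rel=P[...,2]-p[2]; near=np.hypot(P[...,0]-p[0],P[...,1]-p[1])<.085
c=near&(np.abs(rel+.0065)<.006); c=cv2.morphologyEx(c.astype(np.uint8),cv2.MORPH_OPEN,np.ones((3,3)))>0; print("cover",rect(P,c),c.sum())
Q=P[c&(np.abs(rel-np.median(rel[c]))<.004)]; A=np.c_[Q[:,:2]-Q[:,:2].mean(0),np.ones(len(Q))]; print("tilt",np.linalg.lstsq(A,Q[:,2],rcond=None)[0].round(4))
reg=np.hypot(P[...,0]-.5475,P[...,1]+.096)<.085
k=reg&(P[...,2]>.035)&(P[...,2]<.041);print("ledge",rect(P,k),k.sum())
k=(P[...,2]>.068)&(P[...,2]<.085)&(np.hypot(P[...,0]-.476,P[...,1]+.1065)<.025);print("knob",rect(P,k),k.sum())
E
python3 chk.py w8
```

```text
[ 0.5092 -0.0259  0.1516] [-2.340e-01  3.133e+00  1.000e-03] toolang 98.54
cover (array([508.5, -26.7]), array([ 80.8, 121.9]), 98.6, 145.1) 18689
tilt [0.0017 0.0009 0.1451]
ledge (array([ 554.7, -138.9]), array([39.7, 84. ]), 8.3, 39.1) 1117
knob (array([ 475.8, -107. ]), array([ 9.6, 31.9]), 86.8, 74.8) 502
```

View pics/w8.png

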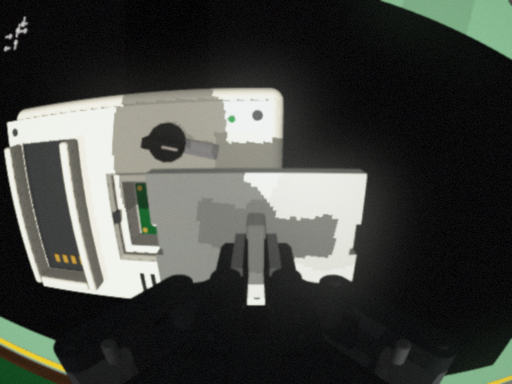

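Cover is held level and aligned (98.6°), offset from TCP (-0.7,-0.8) mm; the bay's visible ledge end is at px (118,215). Going over the bay.

Emit:
servo_tool(commands=[[0,0,0,13,-23,0,1],[0,0,0,27,-47,0,1],[0,0,0,40,-70,0,1],[0,0,0,40,-70,-20,1],[0,0,0,40,-70,-40,1]])

```text
clock: 10.85
tcp_pos: [0.5514, -0.0955, 0.1119]
orientation: [-0.236, 3.129, 0.0]
contact_force: [0.1, 0.3, -1.3]
grip_width: 0.0083
gripper_force: 59.9
```

Emit:
servo_tool(commands=[[0,0,0,0,0,-15,1],[0,0,0,0,0,-30,1],[0,0,0,0,0,-32,1],[0,0,0,0,0,-32,1]])

```text
clock: 11.18
tcp_pos: [0.5489, -0.094, 0.0785]
orientation: [0.24, -3.13, -0.002]
contact_force: [0.8, 0.4, 0.5]
grip_width: 0.0081
gripper_force: 59.8
```

```bash
cat >> chk.py <<'E'
vv,uu=np.mgrid[:384,:512]
f=(np.abs(P[...,2]-.051)<.003)&(P[...,1]<.06)&(P[...,1]>-.30); f=cv2.morphologyEx(f.astype(np.uint8),cv2.MORPH_OPEN,np.ones((3,3)))>0
a=np.radians(98.5); X=(P[...,0]-.5484)*np.sin(a)-(P[...,1]+.097)*np.cos(a); Y=(P[...,0]-.5484)*np.cos(a)+(P[...,1]+.097)*np.sin(a)
# gaps in dock axes (mm): face edge of opening beside cover, and cover edges
s=np.abs(X)<.03; print("face edges y",1000*np.nanmax(np.where(f&s&(Y<0),Y,np.nan)),1000*np.nanmin(np.where(f&s&(Y>.03),Y,np.nan)),"cover y",1000*Y[c&s].min(),1000*Y[c&s].max())
s=np.abs(Y)<.05; print("face edge -x",1000*np.nanmax(np.where(f&s&(X<-.03),X,np.nan)),"cover -x",1000*X[c&s].min(),"max",1000*X[c&s].max())
E
python3 chk.py w9
```

```text
[ 0.5489 -0.094   0.0785] [ 2.40e-01 -3.13e+00 -2.00e-03] toolang 98.75999999999999
cover (array([528.5, -97.8]), array([121.1, 121.9]), 98.8, 72.1) 19852
tilt [-0.0172 -0.0014  0.0722]
ledge (array([ 510.4, -102. ]), array([  8. , 124.8]), 99.0, 39.1) 2063
knob (array([ 475.8, -107.4]), array([ 9.2, 31.9]), 86.6, 75.0) 1147
face edges y -62.74388472378881 67.55236877499952 cover y -58.6844377974056 63.381864876690464
face edge -x -44.62816315420861 cover -x -80.2606452821608 max 40.75051200153474
```

View pics/w9.png

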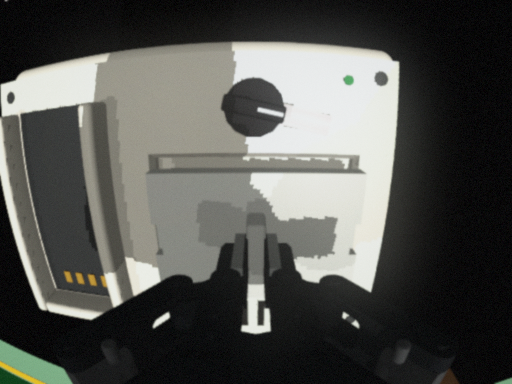

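Cover sits just above the opening and reads about 1.6 mm too far along +y against the visible ledge strip (px 152–357, row 162). Letting the arm settle before correcting.

Emit:
servo_tool(commands=[[0,0,0,0,0,0,1],[0,0,0,0,0,0,1],[0,0,0,0,0,0,1],[0,0,0,0,0,0,1]])

```text
clock: 11.57
tcp_pos: [0.55, -0.0961, 0.0798]
orientation: [-0.235, 3.132, -0.0]
contact_force: [-0.5, 0.7, -1.2]
grip_width: 0.0081
gripper_force: 59.8
```

```bash
cat > chk2.py <<'E'
from h import *
for i in range(3):
    im,d=grab("wrist"); _,_,p,o=load("wrist"); P=cloud("wrist",im,d,p,o)
    a=np.radians(98.6); X=(P[...,0]-.548)*np.sin(a)-(P[...,1]+.0964)*np.cos(a); Y=(P[...,0]-.548)*np.cos(a)+(P[...,1]+.0964)*np.sin(a)
    k=(np.abs(X)<.05)&(np.abs(Y)<.075)&(P[...,2]>.036)&(P[...,2]<.041)
    c=(np.abs(X)<.048)&(np.abs(Y)<.075)&(np.abs(P[...,2]-p[2]+.0065)<.004)
    g=lambda q:(np.percentile(q*1000,[.3,99.7])).round(1)
    print(p.round(4),"ang",round((np.degrees(2*np.arctan2(o[1],o[0]))-90)%180,2),"ledge X,Y",g(X[k]),g(Y[k]),rect(P,k)[2],"cover X,Y",g(X[c]),g(Y[c]),rect(P,c)[2])
E
python3 chk2.py
```

```text
[ 0.55   -0.0961  0.0798] ang 98.6 ledge X,Y [-41.9 -33.5] [-61.7  62. ] 98.6 cover X,Y [-38.9  39.2] [-60.7  59.5] 98.7
[ 0.5499 -0.0962  0.0796] ang 98.59 ledge X,Y [-41.6 -33.5] [-61.8  62. ] 98.5 cover X,Y [-39.1  38.9] [-60.8  59.4] 98.7
[ 0.5498 -0.0962  0.0795] ang 98.59 ledge X,Y [-41.6 -33.7] [-61.7  62.1] 98.8 cover X,Y [-39.1  38.9] [-60.7  59.5] 98.7
```

Settled, it's within about 0.7 mm. Lowering into the opening.

Emit:
servo_tool(commands=[[0,0,0,0,0.6,-3,1],[0,0,0,0,0.6,-7,1],[0,0,0,0,0.6,-10,1],[0,0,0,0,0.6,-13,1],[0,0,0,0,0.6,-15,1]])

```text
clock: 12.13
tcp_pos: [0.5494, -0.0956, 0.0635]
orientation: [0.235, -3.132, -0.0]
contact_force: [0.3, 0.3, 4.0]
grip_width: 0.0078
gripper_force: 60.4
```

Emit:
servo_tool(commands=[[0,0,0,0,0,-1,1],[0,0,0,0,0,-2,1],[0,0,0,0,0,-3,1],[0,0,0,0,0,-3,1]])

```text
clock: 12.47
tcp_pos: [0.5498, -0.0957, 0.0616]
orientation: [-0.235, 3.132, -0.0]
contact_force: [-0.9, 0.2, 5.2]
grip_width: 0.0081
gripper_force: 60.7
```

It's on the catches at the expected height. Pressing through.

Emit:
servo_tool(commands=[[0,0,0,0,0,-2,1],[0,0,0,0,0,-4,1],[0,0,0,0,0,-6,1],[0,0,0,0,0,-7,1],[0,0,0,0,0,-7,1]], force=80)

```text
clock: 12.88
tcp_pos: [0.5495, -0.0954, 0.0566]
orientation: [0.235, -3.132, -0.002]
contact_force: [-10.1, 2.5, 29.5]
grip_width: 0.0071
gripper_force: 84.7
```

Emit:
servo_tool(commands=[[0,0,0,0,0,1,1],[0,0,0,0,0,2,0.85],[0,0,0,0,0,2,0.75],[0,0,0,0,0,2,0.7],[0,0,0,0,0,5,0.7]])

```text
clock: 13.3
tcp_pos: [0.5492, -0.0956, 0.0584]
orientation: [0.235, -3.132, -0.0]
contact_force: [0.1, 0.6, 1.3]
grip_width: 0.0258
gripper_force: 0.0
```

Emit:
servo_tool(commands=[[0,0,0,0,0,25,0.7],[0,0,0,0,0,60,0.7],[0,0,0,-5,0,90,0.7],[0,0,0,-10,0,100,0.7],[0,0,0,-10,0,100,0.7]])

```text
clock: 13.72
tcp_pos: [0.5407, -0.096, 0.1618]
orientation: [-0.234, 3.128, -0.001]
contact_force: [-0.0, -0.7, -0.5]
grip_width: 0.0258
gripper_force: 0.0
```

```bash
cat > chk3.py <<'E'
from h import *
im,d=grab("wrist","w10"); _,_,p,o=load("wrist"); print(p.round(4),o.round(3)); P=cloud("wrist",im,d,p,o)
a=np.radians(98.6); X=1000*((P[...,0]-.548)*np.sin(a)-(P[...,1]+.0964)*np.cos(a)); Y=1000*((P[...,0]-.548)*np.cos(a)+(P[...,1]+.0964)*np.sin(a)); Z=P[...,2]*1000
for n,m in dict(yneg=(abs(X)<30)&(Y<-40)&(Y>-57),ypos=(abs(X)<30)&(Y>40)&(Y<57),xneg=(abs(Y)<40)&(X<-22)&(X>-37),xpos=(abs(Y)<40)&(X>22)&(X<37),face=(abs(Y)<60)&(X<-48)&(X>-53),face2=(abs(X)<40)&(Y<-68)&(Y>-78)).items(): print(n,np.round(np.nanpercentile(Z[m],[25,50,75]),1),m.sum())
k=(Z>68)&(Z<85)&(np.hypot(P[...,0]-.476,P[...,1]+.1068)<.025);print("knob",rect(P,k),k.sum())
k=(Z>26+30)&(np.hypot(X,Y)<25)&(Z<80);print("rib",rect(P,k),k.sum())
E
python3 chk3.py
```

```text
[ 0.5407 -0.096   0.1618] [-2.340e-01  3.128e+00 -1.000e-03]
yneg [227.5 241.  253. ] 7361
ypos [224.3 238.6 251.6] 7452
xneg [233.8 246.1 257.7] 9157
xpos [49.8 50.2 50.6] 1178
face [50.6 51.  51.5] 779
face2 [50.7 51.1 51.6] 839
knob (array([ 476. , -106.8]), array([ 9.5, 31.9]), 87.0, 74.9) 482
rib (array([548.3, -96.5]), array([ 9.6, 35.7]), 8.7, 67.8) 501
```

```bash
python3 - <<'E'
from h import *
im,d,p,o=load("wrist"); P=cloud("wrist",im,d,p,o)
a=np.radians(98.6); X=1000*((P[...,0]-.548)*np.sin(a)-(P[...,1]+.0964)*np.cos(a)); Y=1000*((P[...,0]-.548)*np.cos(a)+(P[...,1]+.0964)*np.sin(a)); Z=P[...,2]*1000
k=(abs(X)<38)&(abs(Y)<57)&(Z<56)&(np.hypot(X,Y)>22)
A=np.c_[X[k],Y[k],np.ones(k.sum())]; print("cover top plane: slopes,z",np.linalg.lstsq(A,Z[k],rcond=None)[0].round(4))
for s in(-1,1):
    m=k&(Y*s>45); print(s,np.median(Z[m]).round(1),m.sum())
print(r.get_obs()["joints"].round(3))
E
```

```text
cover top plane: slopes,z [-1.20000e-03  5.00000e-04  5.01665e+01]
-1 50.2 963
1 50.2 966
[-0.062  0.352  0.152  1.94  -0.07   0.852  1.848]
```

Cover is level and home. Now turning the wrist by -102° (joint 7 has no room the other way) and moving over the knob.

Emit:
servo_tool(commands=[[0,0,-7,-10,-2,0,0.6],[0,0,-14,-20,-4,0,0.6],[0,0,-21,-30,-6,0,0.6],[0,0,-28,-40,-8,0,0.6],[0,0,-35,-50,-10,0,0.6]])

```text
clock: 14.18
tcp_pos: [0.4881, -0.1055, 0.1572]
orientation: [-0.726, -3.053, 0.001]
contact_force: [0.3, 0.6, 0.6]
grip_width: 0.0341
gripper_force: 0.0
```

Emit:
servo_tool(commands=[[0,0,-7,-5,0,0,0.6],[0,0,-14,-10,0,0,0.6],[0,0,-21,-14,0,0,0.6],[0,0,-28,-14,0,0,0.6],[0,0,-35,-14,0,0,0.6]])

```text
clock: 14.6
tcp_pos: [0.4743, -0.1054, 0.1573]
orientation: [-1.611, -2.694, 0.003]
contact_force: [0.3, -0.2, 0.5]
grip_width: 0.0343
gripper_force: 0.0
```

Emit:
servo_tool(commands=[[0,0,-7,0,0,-10,0.6],[0,0,-14,0,0,-20,0.6],[0,0,-21,0,0,-30,0.6],[0,0,-28,0,0,-30,0.6],[0,0,-32,0,0,-30,0.6]])

```text
clock: 15.02
tcp_pos: [0.474, -0.1055, 0.1267]
orientation: [-2.291, -2.146, 0.006]
contact_force: [-1.4, 0.8, 0.7]
grip_width: 0.0343
gripper_force: 0.0
```

Emit:
servo_tool(commands=[[0,0,0,0,0,0,0.65],[0,0,0,0,0,0,0.65],[0,0,0,0,0,0,0.65]])

```text
clock: 15.27
tcp_pos: [0.4752, -0.1055, 0.1284]
orientation: [-2.283, -2.157, 0.002]
contact_force: [0.4, -0.1, 0.3]
grip_width: 0.0298
gripper_force: 0.0
```

```bash
python3 - <<'E'
from h import *
im,d=grab("wrist","w11"); _,_,p,o=load("wrist"); P=cloud("wrist",im,d,p,o)
print(p.round(4),o.round(3),"ang",round((np.degrees(2*np.arctan2(o[1],o[0]))-90)%180,2),r.get_obs()["joints"].round(3))
k=(P[...,2]>.068)&(P[...,2]<.08)&(np.hypot(P[...,0]-.476,P[...,1]+.1068)<.025);print("knob",rect(P,k),k.sum())
E
```

```text
[ 0.4752 -0.1055  0.1284] [-2.283e+00 -2.157e+00  2.000e-03] ang 176.73 [-0.336  0.336  0.514  2.119 -0.241  0.743  0.275]
knob (array([ 476.2, -106.6]), array([ 8.7, 32.2]), 86.6, 74.8) 557
```

View pics/w11.png

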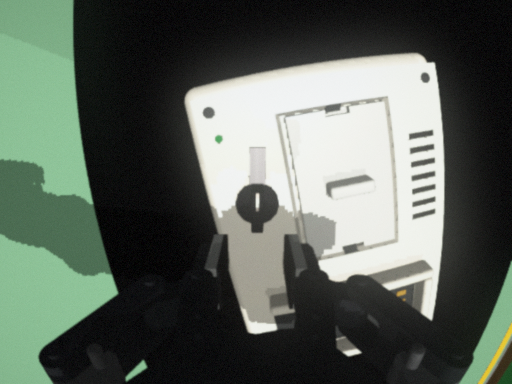

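Last view: the cover is seated with both catches in their notches (336,109) and (352,248). The knob bar is at (257,205) between the fingers, with its tongue at (257,163). Going down to grip.

Emit:
servo_tool(commands=[[0,0,0,1,-1,-25,0.7],[0,0,0,1,-1,-45,0.7],[0,0,0,1,-1,-60,0.7],[0,0,0,1,-1,-66,0.7],[0,0,0,1,-1,-66,0.7]], force=50)

```text
clock: 15.73
tcp_pos: [0.4756, -0.1066, 0.062]
orientation: [-2.284, -2.154, 0.003]
contact_force: [-0.1, -0.1, 0.5]
grip_width: 0.0257
gripper_force: 0.0
```

Emit:
servo_tool(commands=[[0,0,0,0,0,0,0.85],[0,0,0,0,0,0,1],[0,0,0,0,0,0,1],[0,0,0,0,0,0,1]], force=50)

```text
clock: 16.07
tcp_pos: [0.4762, -0.1067, 0.0638]
orientation: [-2.286, -2.154, -0.0]
contact_force: [-4.3, 0.5, 5.3]
grip_width: 0.0073
gripper_force: 50.4
```

Emit:
servo_tool(commands=[[0,0,-6,0,0,0,1],[0,0,-12,0,0,0,1],[0,0,-18,0,0,0,1],[0,0,-24,0,0,0,1],[0,0,-30,0,0,0,1]])

```text
clock: 16.48
tcp_pos: [0.4761, -0.1067, 0.0638]
orientation: [-2.769, -1.482, 0.0]
contact_force: [-5.1, -0.8, 5.9]
grip_width: 0.0073
gripper_force: 50.5
```

Emit:
servo_tool(commands=[[0,0,-6,0,0,0,1],[0,0,-12,0,0,0,1],[0,0,-18,0,0,0,1],[0,0,-24,0,0,0,1],[0,0,-30,0,0,0,1]])

```text
clock: 16.9
tcp_pos: [0.4759, -0.1066, 0.0638]
orientation: [-3.058, -0.715, 0.001]
contact_force: [-6.5, 0.6, 8.6]
grip_width: 0.007
gripper_force: 50.7
```

Emit:
servo_tool(commands=[[0,0,-6,0,0,0,1],[0,0,-12,0,0,0,1],[0,0,-17,0,0,0,1],[0,0,-20,0,0,0,1],[0,0,-21,0,0,0,1]])

```text
clock: 17.32
tcp_pos: [0.4759, -0.1065, 0.0637]
orientation: [-3.137, -0.153, 0.002]
contact_force: [-7.0, -0.5, 11.0]
grip_width: 0.0074
gripper_force: 53.2
```

```bash
python3 - <<'E'
from h import *
o=r.get_obs(); q=o["orientation"]; print("ang",(np.degrees(2*np.arctan2(q[1],q[0]))-90)%180,o["moment"].round(2),o["contact_force"].round(1),o["joints"].round(2))
E
```

```text
ang 95.56863670871263 [-0.03  1.46  0.72] [-7.  -0.5 11. ] [-0.55  0.56  0.83  2.17 -0.67  0.68 -0.73]
```

At the stop (0.72 N m resisting). Releasing and backing off.

Emit:
servo_tool(commands=[[0,0,1,0,0,0,1],[0,0,1,0,0,1,0.85],[0,0,1,0,0,1,0.75],[0,0,1,0,0,1,0.7],[0,0,1,0,0,3,0.7]])

```text
clock: 17.73
tcp_pos: [0.4771, -0.1064, 0.0662]
orientation: [3.136, 0.181, 0.001]
contact_force: [-0.2, -0.1, 0.3]
grip_width: 0.0251
gripper_force: 0.0
```

Emit:
servo_tool(commands=[[0,0,0,0,0,25,0.7],[0,0,0,0,0,60,0.7],[0,0,0,0,0,100,0.7],[0,0,0,0,0,140,0.7],[0,0,0,0,0,140,0.7]])

```text
clock: 18.15
tcp_pos: [0.4806, -0.108, 0.2121]
orientation: [3.136, 0.18, 0.016]
contact_force: [1.3, -0.7, -1.0]
grip_width: 0.0256
gripper_force: 0.0
```

Emit:
servo_tool(commands=[[0,0,0,0,0,0,0.7],[0,0,0,0,0,0,0.7],[0,0,0,0,0,0,0.7]])

```text
clock: 18.4
tcp_pos: [0.4758, -0.1062, 0.2051]
orientation: [-3.136, -0.181, 0.003]
contact_force: [0.4, -0.3, 0.2]
grip_width: 0.0255
gripper_force: 0.0
```

```bash
python3 - <<'E'
from h import *
im,d=grab("wrist","w12"); _,_,p,o=load("wrist"); P=cloud("wrist",im,d,p,o); print(p.round(4))
k=(P[...,2]>.068)&(P[...,2]<.08)&(np.hypot(P[...,0]-.476,P[...,1]+.1068)<.025);print("knob",rect(P,k),k.sum())
a=np.radians(98.6); X=1000*((P[...,0]-.548)*np.sin(a)-(P[...,1]+.0964)*np.cos(a)); Y=1000*((P[...,0]-.548)*np.cos(a)+(P[...,1]+.0964)*np.sin(a)); Z=P[...,2]*1000
t=(abs(Y)<15)&(X>-54)&(X<-20)&(Z>52.5)&(Z<60); print("tongue",rect(P,t),t.sum(),X[t].max())
k=(abs(X)<38)&(abs(Y)<57)&(Z<52)&(np.hypot(X,Y)>22)&((abs(Y)>12)|(X>-20)); A=np.c_[X[k],Y[k],np.ones(k.sum())]; print("cover plane",np.linalg.lstsq(A,Z[k],rcond=None)[0].round(4))
E
```

```text
[ 0.4758 -0.1062  0.2051]
knob (array([ 476.2, -106.8]), array([ 8.6, 31.2]), 6.9, 74.6) 300
tongue (array([ 507.5, -104.4]), array([25.4, 26.2]), 98.5, 56.0) 313 -28.501593832120324
cover plane [1.80000e-03 5.00000e-04 5.00377e+01]
```

```bash
python3 -c "
from h import *
print(r.hand_in())"
```

```text
the job is handed in; nothing more can be done
None
```

I handed the job in at about 18 s of robot time: the board lies flat on the bosses, the cover is snapped in level, and the lock is turned to its stop; no verdict came back, so this rests on my own camera and force readings.

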